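# Brush out a casting mould and crack it open with a wedge

### The arm

A 6-joint arm with a two-finger parallel gripper is mounted at the origin on a cart in front of the work surface, level with it; the furniture and walls round the work are solid. World frame = base frame: x ahead of the robot, y to its left, z up, the work surface at z = 0. Lengths are in m, angles in degrees, forces in N, time in s.
With the tool pointing down it reaches from about 0.425 to 0.925 m from the base axis. Payload 12.5 kg.
Tool frame: the origin (TCP) lies on the centre line of the jaws, within the pads' length; the fingertips stand 14 mm ahead of it and the grasp point (between the pads) lies 5 mm behind it; z points along the fingers, y is the line along which they close (so a half turn about z gives the same grasp; the last joint's range is limited). The gripper opens to 85 mm and grips with 20 to 120 N. Pads are 22 mm wide; open, the fingers measure 114 mm over their backs; the gripper's body (76 mm by 85 mm) begins 54 mm behind the grasp point. The pads swing forward as they close: fully open they stand 13 mm farther back than shut.
Start: joints at [70.153, 28.126, 89.318, -0, 62.55, -6.05], TCP at [0.149, 0.607, 0.245] pointing down, gripper open.
Joint ranges: [-177.58, 177.58], [-47.91, 125.51], [2.72, 160], [-65.01, 245.01], [3.68, 167.84], [-153.87, 153.87]. Speed limits (degrees/s): [127.2, 127.2, 159.86, 180, 180, 180].

### API

Orientations are given as [roll, pitch, yaw] about the fixed x, y, z axes, in that order (R = Rz(yaw) Ry(pitch) Rx(roll)).
In Python, from plant import robot gives the robot as it stands.
- The arm moves only by the tool play_rows, never from a script. Its argument "rows" is one flat list of numbers, 7 for each row, row after row: the turn, a rotation vector about the world's x, y, z in rad, then the shift along the world's x, y, z in cm, then the opening in per cent of the stroke, from 0 (shut) to 100 (fully open). A call has 1 to 12 rows; each row is the pose to reach, as a shift and turn from the pose commanded when the call began; what a row does not reach only later rows make up. A row lasts 1/10 s, in which the tool goes at most 50 mm and 8.59 degrees, less where a joint would pass 70% of its speed; a pose out of reach is approached as far as the arm can. A call with a gripper value outside its range is refused whole. The fingers move at their own pace and stop on an object; the grip force is fixed at half the most. Time passes only in rows, so rows that repeat a pose let the fingers close. It gives the time, the measured TCP pose, the force, the opening and the grip force at its end, in the units of the state.
- robot.sense(): the state, without advancing time (a new reading comes with each control period).
- robot.grab_frame(name): name is "scene" or "top" or "wrist"; returns the picture (400x640x3 uint8, blue, green, red); there is no depth.
- robot.calibration(name): a dict with "fx", "fy", "cx", "cy" (pixels), "extrinsics" (4x4, takes a point from camera to world coordinates). Camera axes: x right, y down, z forward; pixel columns grow to the right and rows downward; lengths in m; the calibration is good to about 2 mm. The wrist camera is an equidistant fisheye: a pixel r from the principal point sees the ray r / f radians off the axis. A picture is of the moment at which its call begins: read the wrist's pose just before it. calibration takes no time and is no camera call; for the wrist camera it gives the pose at the moment of the call.
- robot.close_job(): hands the job in; it is judged then, once.
The state is a dict: "clock": time; "q": joint angles; "qvel": joint speeds; "joint_efforts": joint torques, N m; "position": TCP position; "ee_rot": TCP orientation; "contact_force": force on the tool from outside, world axes, zero at the start; "ft_torque": the same for the moment, N m; "grip_width": opening from 0.0 (shut) to 1.0 (fully open); "grasp_force": force on a finger pad.
Only numpy, scipy, OpenCV 4.12 (cv2) and the standard library are available. Lean on these libraries where they do the work, as an engineer would, in place of code of your own. Each camera call takes 0.05 s, during which the arm holds its last target. There are 200 camera calls.

### The job

The plaster mould on the bench is to be cracked open: first take the brush from its stand, loosen the dried clay in the pour hole by running the brush right down near the bottom of the hole and back up to its mouth, twice, and hang the brush in its stand again. Then push the wooden wedge, thin end first and flat side down, into the slot between the two halves only until the edge of the upper half above the slot has just lifted, by about 5 mm, without touching the upper half with the gripper and leaving the bowl, pot and wooden rib alone. Finish there: the program ends with the gripper still holding the wedge, and the wedge holding the edge up.

Things in the scene. Friction and masses are not known exactly. Their poses are not given: they have to be found in the camera images.
- mould_lower: lower half of the white plaster mould, 180 x 150 x 40 mm, fixed on a plywood board 212 x 186 x 12 mm with low battens. Origin on the table under the mould's middle; x from the slot side (-x, roughly facing the robot) to the far side, y along the 150 mm width, z up. Flat top (parting plane) 52 mm above the table; two pegs 6 mm high on it keep the upper half from sliding (1.5 mm play)
- slot_mouth (a point): middle of the near edge of the slot's floor. The slot is cut into the top of the lower half, mid-way along its -x side: 40 mm wide, 9 mm high (floor 43 mm above the table, roof = flat underside of the upper half at 52 mm), running 60 mm deep, level, along the mould's +x
- mould_upper: loose upper half, 180 x 150 x 40 mm, 0.7 to 1.1 kg, lying on the lower half with the same axes; origin in the middle of its underside (52 mm above the table when closed), top at 92 mm. Where the wedge is thicker than 9 mm at the slot mouth it raises this edge, and the half pivots on its far edge; the push takes about 5 to 15 N, and 60 mm in the tip meets the slot's end, too far
- upper_lip (a point): middle of the lower edge of the upper half, directly above the slot mouth: 52 mm above the table when closed; its rise above 52 mm is the lift
- pour_hole (a point): centre of the mouth of the pour hole, on top of the upper half: a vertical round hole 44 mm in diameter, 69 mm deep (through the upper half and on into the lower), with brown-grey dried clay round its mouth
- wedge: brown wooden wedge lying flat side down on the table, 150 mm long, 28 mm wide, 55 g. Origin in the middle of its flat underside; +x points to the thin end, y across the width, z up. From x = -75 to -15 mm it is a grip 24 mm thick with parallel sides; from x = -15 mm its top slopes evenly down (2 in 9) to a tip 4 mm thick at x = +75 mm
- wedge_tip (a point): middle of the wedge's bottom edge at its thin end
- brush_stand: brush stand, fixed to the table: round dark wooden foot 100 mm across, thin steel post, and a wooden arm 8 mm thick, 44 mm wide, its top 158 mm above the table. Origin at the middle of the foot, on the table. The arm has a notch 18 mm wide along its x, open at the end toward -x (roughly to the robot); the post is at x = +37 mm
- stand_seat (a point): where the brush axis belongs: in the notch, on the top face of the arm, 158 mm above the table, directly above the foot's middle; the notch runs from here 24 mm to its open end at -x and 9 mm further in at +x
- brush: brush 200 mm long, 60 g, hanging bristles down. Origin at the bristle end on the axis, z up the handle. Soft head 34 mm across (solid core 24), 46 mm long; ferrule 23 across to z = 58; stem 13 across to 130; shoulder 28 across at 130 to 136, resting on the stand's arm; round grip 16 across to 200. Head and ferrule do not pass the notch: lift 10 to 40 mm, draw out at its open end; return likewise
- brush_shoulder (a point): on the brush's axis at the underside of its shoulder, 130 mm from the bristle end
- slip_bowl: bystander: grey stoneware bowl, 124 mm across, 50 mm high; leave it alone
- white_pot: bystander: small white plastic pot, 68 mm across, 40 mm high; leave it alone
- rib_wood: bystander: oval wooden rib, 83 x 56 x 10 mm; leave it alone
Mind the look-alikes: they are no part of the job. There is more than one size of the brush; the job needs the largest.

How it is judged (in metres and radians):
On the way, in this order (a step that is already met when the one before it is completed fails the run):
1. the brush is down in the pour hole: its bristle end within 15 mm of the hole's axis and more than 48 mm below the mouth (horizontal distance between brush and pour_hole below 0.015 m and z of brush in the frame of pour_hole below -0.048 m).
2. it is drawn up over the hole: bristle end less than 15 mm below the mouth (horizontal distance between brush and pour_hole below 0.03 m and z of brush in the frame of pour_hole above -0.015 m).
3. the brush is down in the pour hole a second time, as before (all of step 1).
4. it is drawn up a second time (all of step 2).
5. the brush hangs in its stand again, let go (distance between brush_shoulder and stand_seat below 0.018 m and angle between brush's own z axis and vertical below 0.2 rad and contact force between the fingers and brush below 0.1 N and contact force between brush and brush_stand above 0.2 N), for 0.2 s.
6. the wedge's thin end has entered the slot while the upper half still lies closed (lifted less than 2 mm) (x of wedge_tip in the frame of mould_lower between -0.088 and -0.025 m and y of wedge_tip in the frame of mould_lower between -0.02 and 0.02 m and z of upper_lip in the frame of mould_lower below 0.054 m and contact force between the fingers and wedge above 1 N).
At the end, for the whole second after the job is handed in: the edge of the upper half above the slot is at rest 3 to 7.2 mm above its closed height, carried by the wedge (over 1.5 N), which the fingers hold (over 2 N); the gripper does not touch the upper half, which is in register (6 mm); the brush hangs upright, shoulder within 18 mm of its seat (z of upper_lip in the frame of mould_lower between 0.055 and 0.0592 m and contact force between wedge and mould_upper above 1.5 N and contact force between the fingers and wedge above 2 N and contact force between each of the arm, the fingers and mould_upper below 0.3 N and horizontal distance between mould_upper and mould_lower below 0.006 m and linear speed of mould_upper below 0.01 m/s and distance between brush_shoulder and stand_seat below 0.018 m and angle between brush's own z axis and vertical below 0.2 rad); the arm keeps its last pose, push and grip.
It fails at once if the upper half is levered off its pegs (edge more than 12 mm up) or pushed more than 12 mm aside (z of upper_lip in the frame of mould_lower above 0.064 m or horizontal distance between mould_upper and mould_lower above 0.012 m).
It fails at once if the gripper or arm pushes on the upper half itself (more than 3 N) (contact force between any of the fingers, the arm and mould_upper above 3 N).
It fails at once if a bystander (bowl, pot or wooden rib) is moved more than 30 mm (distance of any of slip_bowl, white_pot, rib_wood from where it was at the start of the episode above 0.03 m).
It also fails if it takes over 72 s, if anything falls off the work surface, if the arm or the gripper's body presses on something with over 40 N, if the wrist force passes 120 N, or if a joint passes its speed limit or range.

## Working session

There is one attempt and no reset: what is moved stays moved. The work goes in short steps, Python scripts to look and compute and a tool call to move; the robot and the scene stay as the last step left them, time stands still between calls to the robot, and variables do not carry over. Pictures are saved under pics/ and viewed, at most 10 in all, crops included, and the job is handed in when it is done.

Besides the shell and the picture viewer there is one more tool, called after ">>>" by a JSON object that holds its "name" and its "arguments", one argument or row to a line. play_rows: Moves the arm, as the interface text tells. Its arguments: {"type":"object","properties":{"rows":{"type":"array"}},"required":["rows"]}

```bash
mkdir -p pics; python3 - <<'E'
from plant import robot
import cv2,numpy as np
s=robot.sense();print(s)
for n in("scene","top"):
    im=robot.grab_frame(n);cv2.imwrite(f"pics/{n}0.png",im)
    c=robot.calibration(n);print(n,c)
E
```

```text
{'clock': 0.0, 'q': array([ 7.01532813e+01,  2.81642118e+01,  8.93516931e+01,  4.29108089e-04,
        6.25501570e+01, -6.05265304e+00]), 'qvel': array([ 0.01347418, -0.11435233, -0.05731076,  0.00161504, -0.04810085,
       -0.0237842 ]), 'joint_efforts': array([ 2.13476793e-03, -6.18449092e+01, -2.61599618e+01, -2.08932511e-05,
        3.98317861e-03,  6.15722547e-05]), 'position': array([0.14894318, 0.60676042, 0.24471761]), 'ee_rot': array([-1.79934346e+02, -7.34417551e-03,  1.66205732e+02]), 'contact_force': array([ 0.71231108, -0.76404971, -0.15600265]), 'ft_torque': array([ 0.06491537, -0.01811785,  0.03219263]), 'grasp_force': 0.0, 'grip_width': 0.996986360503546}
scene {'fx': 398.40425467394124, 'fy': 398.40425467394124, 'cx': 318.53214096918657, 'cy': 200.92255823421198, 'extrinsics': array([[ 0.86268149, -0.23059993,  0.45011588, -0.03441549],
       [-0.50574505, -0.39617231,  0.76633507, -0.97564792],
       [ 0.00160663, -0.88874697, -0.4583953 ,  0.6972163 ],
       [ 0.        ,  0.        ,  0.        ,  1.        ]])}
top {'fx': 376.5352268127069, 'fy': 376.5352268127069, 'cx': 325.4898698513098, 'cy': 197.1994133717607, 'extrinsics': array([[-2.56517818e-02, -9.78521037e-01,  2.04544777e-01,
         2.67979073e-01],
       [-9.99670904e-01,  2.51627576e-02, -4.99182727e-03,
         1.14517547e-03],
       [-2.62302658e-04, -2.04605512e-01, -9.78844480e-01,
         1.38888263e+00],
       [ 0.00000000e+00,  0.00000000e+00,  0.00000000e+00,
         1.00000000e+00]])}
```

View pics/scene0.png

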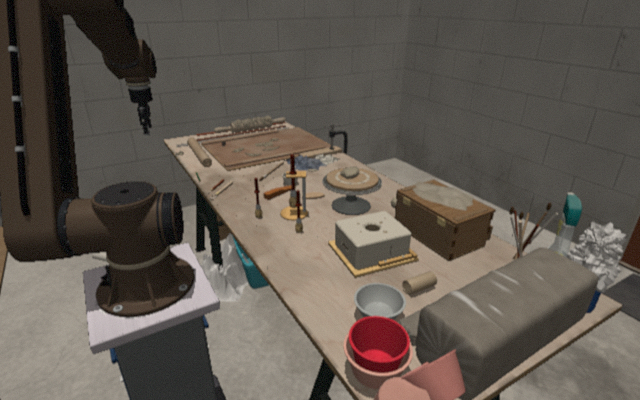

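View pics/top0.png

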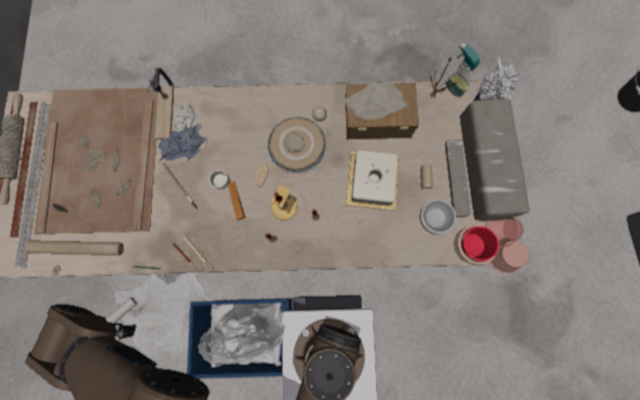

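The top view shows the mould at (374,180), an orange-brown wedge candidate at (237,200) and the stand at (284,205). Brush-like objects are at the stand, (270,237) and (315,214). In the scene view those brushes are at (293,180), (258,198) and (298,212). I'll enlarge to confirm which is which.

```bash
python3 - <<'E'
import cv2,numpy as np
a=cv2.imread("pics/scene0.png")[140:280,200:440];b=cv2.imread("pics/top0.png")[140:260,200:410]
a=cv2.resize(a,(800,467),interpolation=cv2.INTER_CUBIC);
cv2.imwrite("pics/c1.png",a)
cv2.imwrite("pics/c2.png",cv2.resize(b,(800,457),interpolation=cv2.INTER_CUBIC))
E
```

```text
(no output)
```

View pics/c1.png

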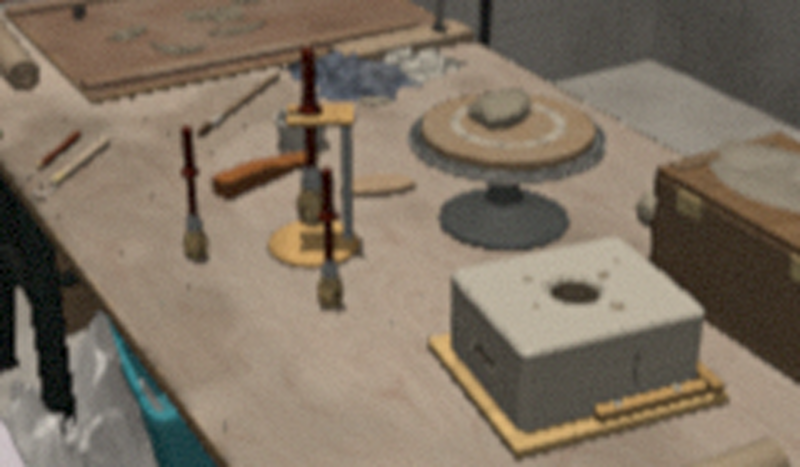

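View pics/c2.png

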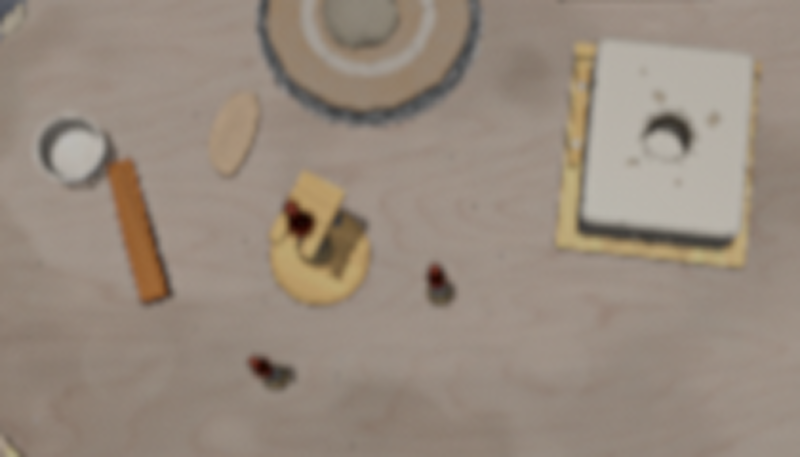

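The crops confirm three brushes. The one hanging in the stand, scene (293,175), is clearly the largest, and the two loose ones at (258,200) and (298,215) are smaller decoys. The wedge is at top (237,200), with its thin end beside the pot (far x). The mould slot faces the robot.

```bash
cat > h.py <<'E'
import cv2,numpy as np
from plant import robot
def rays(c,p,fish=False):
    p=np.atleast_2d(np.asarray(p,float));u=np.c_[(p[:,0]-c['cx'])/c['fx'],(p[:,1]-c['cy'])/c['fy']]
    if fish:
        r=np.linalg.norm(u,axis=1)+1e-12;d=np.c_[u*(np.sin(r)/r)[:,None],np.cos(r)]
    else: d=np.c_[u,np.ones(len(u))]
    E=c['extrinsics'];return E[:3,3],d@E[:3,:3].T
def plane(c,p,z,fish=False):
    o,d=rays(c,p,fish);return o+d*((z-o[2])/d[:,2])[:,None]
def proj(c,P,fish=False):
    E=c['extrinsics'];q=(np.atleast_2d(P)-E[:3,3])@E[:3,:3]
    if fish:
        r=np.linalg.norm(q[:,:2],axis=1)+1e-12;t=np.arctan2(r,q[:,2]);u=q[:,:2]*(t/r)[:,None]
    else: u=q[:,:2]/q[:,2:]
    return np.c_[u[:,0]*c['fx']+c['cx'],u[:,1]*c['fy']+c['cy']]
def tri(l):
    A=np.zeros((3,3));b=np.zeros(3)
    for c,p,f in l:
        o,d=rays(c,p,f);d=d[0]/np.linalg.norm(d[0]);M=np.eye(3)-np.outer(d,d);A+=M;b+=M@o
    return np.linalg.solve(A,b)
def big(m,roi):
    k=np.zeros_like(m);x0,y0,x1,y1=roi;k[y0:y1,x0:x1]=m[y0:y1,x0:x1]
    cs,_=cv2.findContours(k,cv2.RETR_EXTERNAL,cv2.CHAIN_APPROX_NONE);return sorted(cs,key=cv2.contourArea,reverse=True)
E
python3 - <<'E'
from h import *
ct,cs=robot.calibration("top"),robot.calibration("scene")
t=cv2.imread("pics/top0.png");s=cv2.imread("pics/scene0.png")
h=cv2.cvtColor(t,cv2.COLOR_BGR2HSV)
print("px mould",h[170,362],h[195,374],"board",h[200,351],"foot",h[213,278],"arm",h[190,284],"wedge",h[205,238],"table",h[180,320],"rib",h[175,262],"pot",h[180,220])
m=cv2.inRange(h,(0,0,150),(179,50,255))
c=big(m,(335,140,410,215))[0];r=cv2.minAreaRect(c);b=cv2.boxPoints(r);P=plane(ct,b,.092)
print("mould",cv2.contourArea(c),r);print(P.round(4),np.linalg.norm(np.diff(P,axis=0),axis=1).round(4),P.mean(0))
m=cv2.inRange(h,(5,140,90),(16,255,255))
c=big(m,(215,170,260,230))[0];b=cv2.boxPoints(cv2.minAreaRect(c));P=plane(ct,b,.015)
print("wedge",cv2.contourArea(c),b.round(1));print(P.round(4),np.linalg.norm(np.diff(P,axis=0),axis=1).round(4),P.mean(0))
m=cv2.inRange(h,(15,90,120),(30,255,255))
c=big(m,(262,175,305,225))[0];print("stand area",cv2.contourArea(c),cv2.boundingRect(c))
# brush tip top & scene
hs=cv2.cvtColor(s,cv2.COLOR_BGR2HSV)
for nm,H,roi in(("top",h,(262,180,300,215)),("scene",hs,(280,145,305,180)),):
    m=cv2.bitwise_or(cv2.inRange(H,(0,90,20),(8,255,140)),cv2.inRange(H,(170,90,20),(179,255,140)))
    for c in big(m,roi)[:2]: print(nm,"red",cv2.contourArea(c),cv2.boundingRect(c))
E
```

```text
px mould [ 18  21 184] [ 21  18 185] board [ 20  91 134] foot [ 19 108 185] arm [ 19 110 185] wedge [ 14 164 149] table [ 15  39 156] rib [ 16  70 168] pot [ 23  12 185]
mould 2744.0 ((379.5, 170.5), (61.0, 59.0), 90.0)
[[ 0.749  -0.1     0.092 ]
 [ 0.7435 -0.3143  0.092 ]
 [ 0.5178 -0.2982  0.092 ]
 [ 0.5231 -0.0912  0.092 ]] [0.2144 0.2262 0.2071] [ 0.63334954 -0.200905    0.092     ]
wedge 196.0 [[227.3 183.5]
 [233.8 181.6]
 [243.8 216.9]
 [237.4 218.8]]
[[0.6171 0.3616 0.015 ]
 [0.6237 0.3374 0.015 ]
 [0.4886 0.2971 0.015 ]
 [0.4823 0.3208 0.015 ]] [0.025  0.141  0.0245] [0.55294105 0.32921329 0.015     ]
stand area 419.0 (271, 186, 26, 34)
top red 15.0 (275, 193, 6, 9)
scene red 39.0 (290, 154, 5, 20)
scene red 0.0 (292, 178, 2, 2)
```

```bash
python3 - <<'E'
from h import *
ct,cs=robot.calibration("top"),robot.calibration("scene")
t=cv2.imread("pics/top0.png");h=cv2.cvtColor(t,cv2.COLOR_BGR2HSV)
m=cv2.inRange(h,(0,0,165),(179,30,255))
c=big(m,(340,145,402,212))[0];r=cv2.minAreaRect(c);b=cv2.boxPoints(r);P=plane(ct,b,.092)
print("mould",cv2.contourArea(c),r);print(P.round(4),np.linalg.norm(np.diff(P,axis=0),axis=1).round(4),P.mean(0))
print("brush top tri",tri([(ct,(276.5,194),0),(cs,(292.1,155),0)]))
print("foot",plane(ct,[284,207],.015),"arm end/post",plane(ct,[[281,206],[285,187]],.158))
print("wristcam",robot.calibration("wrist"))
E
```

```text
mould 1815.5 ((375.2608947753906, 175.38381958007812), (40.727657318115234, 47.38595962524414), 5.355824947357178)
[[ 0.537  -0.1015  0.092 ]
 [ 0.7106 -0.1245  0.092 ]
 [ 0.6925 -0.27    0.092 ]
 [ 0.5197 -0.2432  0.092 ]] [0.1752 0.1467 0.1749] [ 0.61493721 -0.18480299  0.092     ]
brush top tri [0.52514978 0.15044213 0.22301472]
foot [[0.52191831 0.1488658  0.015     ]] arm end/post [[0.49912118 0.14344732 0.158     ]
 [0.56367312 0.12992013 0.158     ]]
wristcam {'fx': 309.70691628693146, 'fy': 309.70691628693146, 'cx': 321.42959445218133, 'cy': 196.06077380505832, 'extrinsics': array([[ 2.38383978e-01,  9.27662765e-01,  2.87428031e-01,
         7.50848868e-02],
       [ 9.71170896e-01, -2.27830245e-01, -7.01460706e-02,
         6.25477374e-01],
       [ 4.12900871e-04,  2.95863438e-01, -9.55230158e-01,
         3.73651746e-01],
       [ 0.00000000e+00,  0.00000000e+00,  0.00000000e+00,
         1.00000000e+00]])}
```

>>> {"name": "play_rows", "arguments": {
  "rows": [0,0,0,2.5,-4,3,30,0,0,0,5,-8.3,5.5,30,0,0,0,7.5,-12.6,5.5,30,0,0,0,10,-16.9,5.5,30,0,0,0,12.6,-21.2,5.5,30,0,0,0,15,-25.5,5.5,30,0,0,0,17.5,-29.8,5.5,30,0,0,0,20,-34,5.5,30,0,0,0,22.5,-38.3,5.5,30,0,0,0,25,-42.6,5.5,30,0,0,0,27.6,-47,5.5,30,0,0,0,30,-51,5.5,30]
}}

```text
clock: 1.3
position: [0.4469, 0.0995, 0.3004]
ee_rot: [180.0, 0.0, 166.2]
contact_force: [0.6, 1.9, 0.7]
grip_width: 0.3
grasp_force: 0.0
```

```bash
cat > snap.py <<'E'
import sys,pickle
from h import *
n=sys.argv[1];s=robot.sense();c=robot.calibration("wrist");im=robot.grab_frame("wrist")
cv2.imwrite(f"pics/{n}.png",im);pickle.dump((c,s),open(f"pics/{n}.pkl","wb"));print(s["clock"],s["position"].round(4),s["ee_rot"].round(2),s["qvel"].round(1))
E
python3 snap.py w1
```

```text
1.3 [0.4469 0.0995 0.3004] [179.99   0.   166.2 ] [-58.6  12.3 -16.1  -0.    3.5 -58.1]
```

View pics/w1.png

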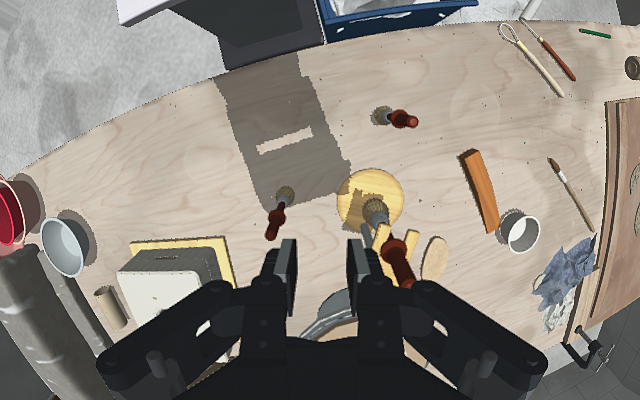

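The wrist view shows the stand foot at (370,200), with the hanging brush running from (378,210) to (400,265). The wedge is at (480,190), with its bright wide end at (470,155) toward the robot. The decoys are at (277,215) and (395,117). I'll move further out for a still, unobstructed view.

>>> {"name": "play_rows", "arguments": {
  "rows": [0,0,0,4,-1.5,1,30,0,0,0,8,-3,2,30,0,0,0,12,-4.5,3,30,0,0,0,15,-4.5,3,30,0,0,0,15,-4.5,3,30,0,0,0,15,-4.5,3,30]
}}

```text
clock: 1.95
position: [0.5961, 0.0565, 0.3294]
ee_rot: [-180.0, -0.1, 166.2]
contact_force: [-0.6, -0.2, 0.1]
grip_width: 0.296
grasp_force: 0.0
```

```bash
python3 snap.py w2
```

```text
1.95 [0.5961 0.0565 0.3294] [-1.7998e+02 -1.0000e-01  1.6620e+02] [ 0.4 -1.6  1.3 -0.   0.   0. ]
```

View pics/w2.png

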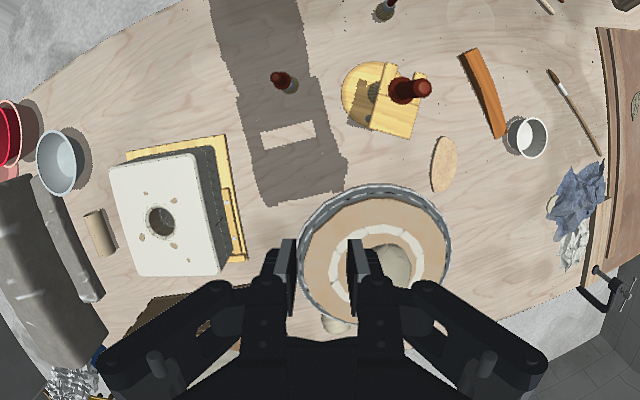

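The mould top is at (165,215) with the pour hole at (161,222). The wedge is at (482,93), the stand arm runs from (400,68) to (393,133), and the brush's handle end is at (423,88).

```bash
python3 - <<'E'
from h import *
import pickle
c,s=pickle.load(open("pics/w2.pkl","rb"));im=cv2.imread("pics/w2.png");h=cv2.cvtColor(im,cv2.COLOR_BGR2HSV)
def quad(c_,eps=.03):
    return cv2.approxPolyDP(c_,eps*cv2.arcLength(c_,True),True)[:,0]
def rep(nm,k,z):
    # undistort: map contour to plane, then minAreaRect in mm
    P=plane(c,k.reshape(-1,2),z,1);r=cv2.minAreaRect((P[:,:2]*1000).astype(np.float32));print(nm,len(k),"rect mm",np.round(r[0],1),np.round(r[1],1),round(r[2],2));return r
print("hsv mould",h[190,150],h[255,190],"table",h[100,300],"wedge top",h[85,475],"pot",h[138,526])
k=big(cv2.inRange(h,(0,0,170),(179,28,255)),(95,135,235,290))[0];r=rep("mould",k,.092)
print(cv2.boxPoints(r).round(1).tolist())
k=big(cv2.inRange(h,(0,0,0),(179,255,140)),(135,195,190,250))[0];print("holepx",cv2.fitEllipse(k));e=cv2.fitEllipse(k)
rep("hole",k,.092)
print("hole ctr",plane(c,[e[0]],.092,1))
k=big(cv2.inRange(h,(5,120,60),(18,255,255)),(450,40,510,145))[0];r=rep("wedge",k,.0);r=rep("wedge",k,.02);print(quad(k).tolist());P=plane(c,quad(k),.012,1);print(P.round(4).tolist())
m=cv2.bitwise_or(cv2.inRange(h,(0,110,20),(9,255,255)),cv2.inRange(h,(170,110,20),(179,255,255)))
k=big(m,(380,65,440,110))[0];print("brush",cv2.boundingRect(k),plane(c,[[424,88]],.228,1))
cv2.imwrite("pics/c3.png",cv2.resize(im[40:150,330:440],(600,600),interpolation=cv2.INTER_CUBIC))
E
```

```text
hsv mould [ 30   9 224] [ 33  10 224] table [ 16  27 121] wedge top [ 13 140  62] pot [ 83   4 237]
mould 392 rect mm [ 615.3 -180.2] [148.9 179.2] 82.19
[[516.2999877929688, -241.8000030517578], [693.9000244140625, -266.20001220703125], [714.2000122070312, -118.5999984741211], [536.5999755859375, -94.30000305175781]]
holepx ((161.18466186523438, 221.43341064453125), (22.91219711303711, 30.015016555786133), 146.43516540527344)
hole 78 rect mm [ 614.9 -178.7] [41.5 42.2] 64.24
hole ctr [[ 0.6144855  -0.17863452  0.092     ]]
wedge 206 rect mm [555.9 340.9] [149.4  39.2] 16.4
wedge 206 rect mm [554.4 329.3] [142.9  37.5] 16.4
[[475, 48], [461, 58], [497, 138], [506, 126]]
[[0.4815, 0.3282, 0.012], [0.4945, 0.2994, 0.012], [0.6284, 0.341, 0.012], [0.612, 0.3618, 0.012]]
brush (389, 77, 43, 27) [[0.52678693 0.15416325 0.228     ]]
```

View pics/c3.png

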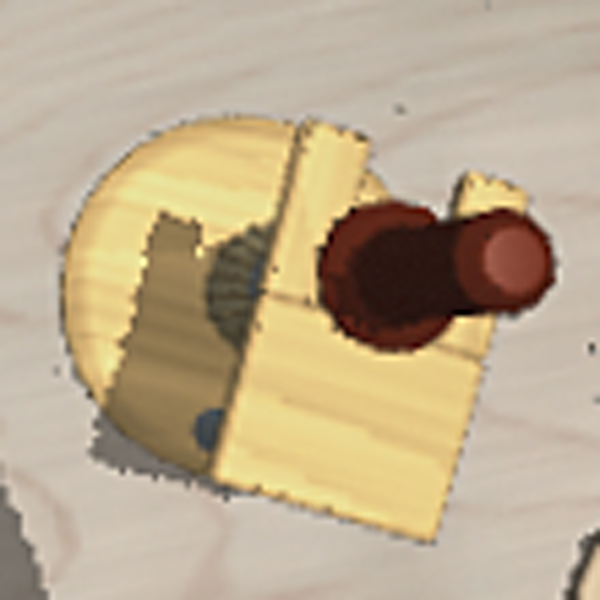

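```bash
python3 - <<'E'
from h import *
import pickle
c,s=pickle.load(open("pics/w2.pkl","rb"))
q=np.array([[308,120],[370,138],[465,172],[527,190],[435,543],[215,475]])/600*110+[330,40]
P=plane(c,q-.5,.158,1);print((P*1000).round(1).tolist())
for a,b in((0,3),(3,4),(4,5),(0,5),(1,2)):print(a,b,(np.linalg.norm(P[a]-P[b])*1000).round(1))
print("sh top",plane(c,np.array([[388,276]])/600*110+[330,40]-.5,.164,1),"tip",plane(c,np.array([[514,258]])/600*110+[330,40]-.5,.228,1))
print("cam",c["extrinsics"][:3,3])
E
```

```text
[[495.6, 145.9, 158.0], [500.8, 156.3, 158.0], [509.8, 172.4, 158.0], [515.0, 183.5, 158.0], [575.4, 152.5, 158.0], [554.7, 115.0, 158.0]]
0 3 42.3
3 4 67.9
4 5 42.9
0 5 66.7
1 2 18.5
sh top [[0.52588826 0.15227772 0.164     ]] tip [[0.52584517 0.15415163 0.228     ]]
cam [0.52240252 0.07507507 0.45835971]
```

Stand seat ≈ (0.526, 0.153), with the notch axis at yaw −27.4°. The widths measured 42–43 and 18.5 mm against 44 and 18 mm, so they agree. The mould centre and hole are at (0.615, −0.179), yaw −7.8°, and the size of 149×179 mm matches. Next I go above the brush.

>>> {"name": "play_rows", "arguments": {
  "rows": [0,0,0,-2.5,3.5,-1,50,0,0,0,-5,7,-3,50,0,0,0,-7,9.7,-5,50,0,0,0,-7,9.7,-5,50,0,0,0,-7,9.7,-5,50,0,0,0,-7,9.7,-5,50]
}}

```text
clock: 2.6
position: [0.5266, 0.1532, 0.2812]
ee_rot: [180.0, 0.1, 166.2]
contact_force: [0.6, 0.3, -0.8]
grip_width: 0.5
grasp_force: 0.0
```

```bash
python3 snap.py w3
```

```text
2.6 [0.5266 0.1532 0.2812] [1.7997e+02 8.0000e-02 1.6620e+02] [-0.6  0.3 -0.3  0.   0.1  0. ]
```

View pics/w3.png

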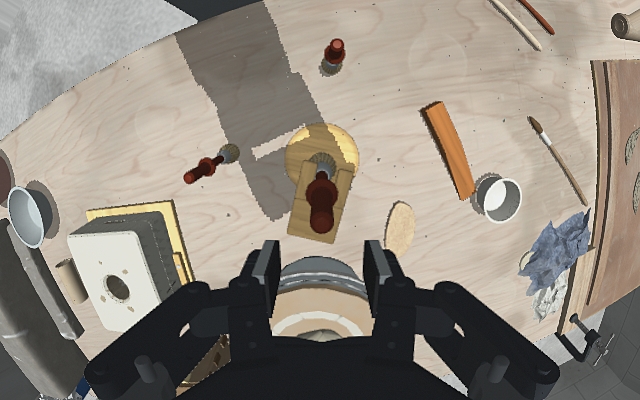

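The handle end at (321,217) lies midway between the pads at (265,265) and (378,265). I descend and close.

>>> {"name": "play_rows", "arguments": {
  "rows": [0,0,0,0,0,-3,50,0,0,0,0,0,-6,50,0,0,0,0,0,-8.6,50,0,0,0,0,0,-8.6,50,0,0,0,0,0,-8.6,0,0,0,0,0,0,-8.6,0,0,0,0,0,0,-8.6,0,0,0,0,0,0,-8.6,0,0,0,0,0,0,-8.6,0,0,0,0,0,0,-8.6,0]
}}

```text
clock: 3.65
position: [0.5271, 0.1534, 0.1959]
ee_rot: [179.9, 0.2, 166.2]
contact_force: [-0.1, -2.5, 6.6]
grip_width: 0.17
grasp_force: 58.5
```

>>> {"name": "play_rows", "arguments": {
  "rows": [0,0,0,0,0,1,0,0,0,0,0,0,2,0,0,0,0,0,0,2,0,0,0,0,-0.89,0.46,2,0,0,0,0,-1.78,0.92,2,0,0,0,0,-2.67,1.38,2,0,0,0,0,-3.56,1.84,2,0,0,0,0,-4.45,2.3,2,0,0,0,0,-5.34,2.76,2,0,0,0,0,-5.8,3,2,0,0,0,0,-5.8,3,2,0]
}}

```text
clock: 4.75
position: [0.4678, 0.1839, 0.2144]
ee_rot: [180.0, 0.0, 166.2]
contact_force: [0.9, 0.0, -0.7]
grip_width: 0.171
grasp_force: 58.4
```

```bash
python3 snap.py w4; python3 - <<'E'
from h import *
im=cv2.imread("pics/w4.png");cv2.imwrite("pics/w4c.png",cv2.resize(im[60:310,200:450],(600,600)))
E
```

```text
4.75 [0.4678 0.1839 0.2144] [179.99   0.   166.24] [-0.8  0.6 -1.  -0.2  0.1 -0.5]
```

View pics/w4c.png

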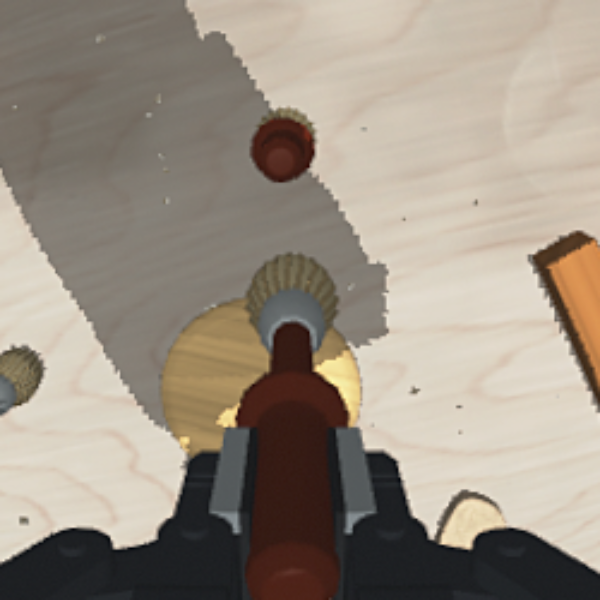

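```bash
python3 - <<'E'
from h import *
import pickle
c,s=pickle.load(open("pics/w4.pkl","rb"))
print(s["position"],plane(c,[[321.7,298.5]],.2465,1),plane(c,[[321.5,181]],.070,1))
E
```

```text
[0.46776793 0.18387994 0.21442762] [[0.46261723 0.18580322 0.2465    ]] [[0.46225071 0.18612948 0.07      ]]
```

>>> {"name": "play_rows", "arguments": {
  "rows": [0,0,0,0,0,4,0,0,0,0,0,0,8,0,0,0,0,0,0,12,0,0,0,0,1.4,-3.5,15,0,0,0,0,3.2,-8,15,0,0,0,0,5,-12.4,15,0,0,0,0,6.8,-16.8,15,0,0,0,0,8.6,-21.2,15,0,0,0,0,10.4,-25.6,15,0,0,0,0,12.2,-30,15,0,0,0,0,13.6,-33.6,15,0,0,0,0,14.7,-36.3,15,0]
}}

```text
clock: 6.0
position: [0.6159, -0.1825, 0.3638]
ee_rot: [-180.0, -0.0, 166.1]
contact_force: [0.3, 0.8, -0.4]
grip_width: 0.168
grasp_force: 58.6
```

>>> {"name": "play_rows", "arguments": {
  "rows": [0,0,0,0,0,-2,0,0,0,0,0,0,-5,0,0,0,0,0,0,-6,0,0,0,0,0,0,-6,0,0,0,0,0,0,-6,0]
}}

```text
clock: 6.5
position: [0.6157, -0.1796, 0.3054]
ee_rot: [-180.0, 0.1, 166.2]
contact_force: [-0.0, 0.6, -0.5]
grip_width: 0.169
grasp_force: 58.6
```

```bash
python3 snap.py w5; python3 - <<'E'
from h import *
im=cv2.imread("pics/w5.png");cv2.imwrite("pics/w5c.png",cv2.resize(im[60:310,200:450],(600,600)))
E
```

```text
6.5 [ 0.6157 -0.1796  0.3054] [-1.7999e+02  7.0000e-02  1.6621e+02] [ 0.1 -0.6 -0.4  0.1 -0.1  0. ]
```

View pics/w5c.png

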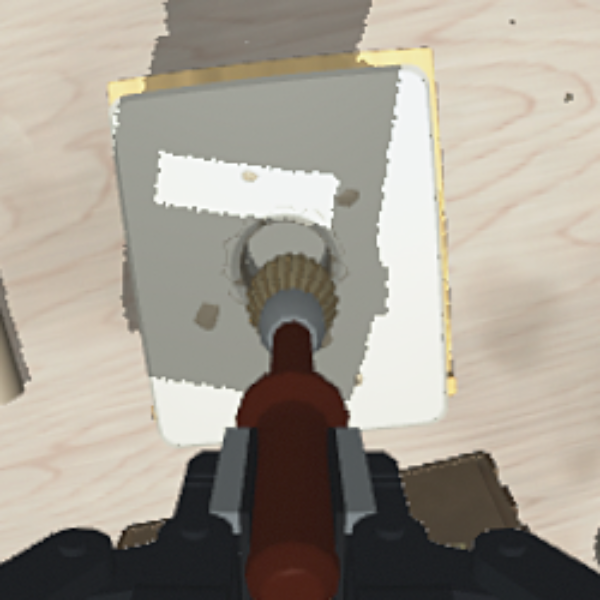

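The brush hangs over the hole: bristles at crop (292,290), hole ring centred near crop (286,262). I'll check both numerically from this same view. I have now viewed 10 pictures, so everything from here on is numeric.

```bash
python3 - <<'E'
from h import *
import pickle
c,s=pickle.load(open("pics/w5.pkl","rb"))
f=250/600
q=lambda x,y:[[200+x*f-.5,60+y*f-.5]]
# ring: left edge 240, right 332, top 217 (crop)
for p in((240,255),(332,255),(286,217)):print(plane(c,q(*p),.092,1).round(4))
dz=.3054-.1959
print("bris sides",plane(c,q(247,292),.028+dz+.02,1).round(4),plane(c,q(338,292),.028+dz+.02,1).round(4))
print("handle top",plane(c,q(292,573),.228+dz,1).round(4))
E
```

```text
[[ 0.6045 -0.2014  0.092 ]]
[[ 0.6149 -0.1594  0.092 ]]
[[ 0.5922 -0.1761  0.092 ]]
bris sides [[ 0.6072 -0.1948  0.1575]] [[ 0.6156 -0.1608  0.1575]]
handle top [[ 0.6104 -0.1778  0.3375]]
```

>>> {"name": "play_rows", "arguments": {
  "rows": [0,0,0,0.1,-0.25,0,0,0,0,0,0.1,-0.25,-3,0,0,0,0,0.1,-0.25,-4.5,0,0,0,0,0.1,-0.25,-6,0,0,0,0,0.1,-0.25,-7.5,0,0,0,0,0.1,-0.25,-9,0,0,0,0,0.1,-0.25,-10.2,0,0,0,0,0.1,-0.25,-10.2,0,0,0,0,0.1,-0.25,-10.2,0]
}}

```text
clock: 7.45
position: [0.6166, -0.1821, 0.2029]
ee_rot: [180.0, 0.0, 166.2]
contact_force: [0.2, 0.1, -0.7]
grip_width: 0.173
grasp_force: 58.6
```

>>> {"name": "play_rows", "arguments": {
  "rows": [0,0,0,0,0,2,0,0,0,0,0,0,4,0,0,0,0,0,0,6,0,0,0,0,0,0,6,0,0,0,0,0,0,6,0,0,0,0,0,0,4,0,0,0,0,0,0,2,0,0,0,0,0,0,0,0,0,0,0,0,0,0,0,0,0,0,0,0,0,0]
}}

```text
clock: 8.45
position: [0.6163, -0.182, 0.202]
ee_rot: [180.0, -0.1, 166.2]
contact_force: [0.9, 0.3, -0.3]
grip_width: 0.168
grasp_force: 58.6
```

>>> {"name": "play_rows", "arguments": {
  "rows": [0,0,0,0,0,2,0,0,0,0,0,0,4,0,0,0,0,0,0,6,0,0,0,0,0,0,6,0,0,0,0,0,0,6,0,0,0,0,0,0,10,0,0,0,0,0,0,14,0,0,0,0,0,0,16.5,0,0,0,0,0,0,16.5,0]
}}

```text
clock: 9.35
position: [0.6169, -0.1822, 0.3702]
ee_rot: [-180.0, 0.3, 166.2]
contact_force: [-0.8, 0.4, -1.1]
grip_width: 0.171
grasp_force: 58.6
```

>>> {"name": "play_rows", "arguments": {
  "rows": [0,0,0,-1.1,2.7,0,0,0,0,0,-2.9,7.1,0,0,0,0,0,-4.7,11.5,0,0,0,0,0,-6.5,15.9,0,0,0,0,0,-8.3,20.3,0,0,0,0,0,-10.1,24.7,0,0,0,0,0,-11.9,29.2,0,0,0,0,0,-13.7,33.6,0,0,0,0,0,-14.9,36.6,0,0,0,0,0,-14.9,36.6,0,0,0,0,0,-14.9,36.6,0,0]
}}

```text
clock: 10.45
position: [0.4669, 0.1843, 0.3661]
ee_rot: [-179.9, -0.1, 166.3]
contact_force: [0.6, -0.7, 0.2]
grip_width: 0.167
grasp_force: 58.6
```

>>> {"name": "play_rows", "arguments": {
  "rows": [0,0,0,0,0,-4,0,0,0,0,0,0,-8,0,0,0,0,0,0,-12,0,0,0,0,0,0,-15.4,0,0,0,0,0,0,-15.4,0,0,0,0,0,0,-15.4,0,0,0,0,0,0,-15.4,0]
}}

```text
clock: 11.15
position: [0.4683, 0.1837, 0.2149]
ee_rot: [179.9, 0.1, 166.2]
contact_force: [-0.2, 0.3, 0.1]
grip_width: 0.168
grasp_force: 58.7
```

```bash
python3 snap.py w6; python3 - <<'E'
from h import *
a=cv2.imread("pics/w4.png")[110:300,290:350];b=cv2.imread("pics/w6.png")
r=cv2.matchTemplate(b,a,cv2.TM_CCOEFF_NORMED);print(cv2.minMaxLoc(r))
E
```

```text
11.15 [0.4683 0.1837 0.2149] [1.7994e+02 1.2000e-01 1.6616e+02] [ 0.4 -0.6  0.1  0.1 -0.5  0.1]
(-0.5687942504882812, 0.9902331829071045, (361, 30), (290, 110))
```

The brush sits exactly as before in the grip. I slide it back into the notch.

>>> {"name": "play_rows", "arguments": {
  "rows": [0,0,0,0.9,-0.46,0,0,0,0,0,1.8,-0.93,0,0,0,0,0,2.7,-1.4,0,0,0,0,0,3.6,-1.86,0,0,0,0,0,4.5,-2.33,0,0,0,0,0,5.4,-2.8,0,0,0,0,0,5.8,-3,0,0,0,0,0,5.8,-3,0,0,0,0,0,5.8,-3,-1,0,0,0,0,5.8,-3,-1.9,0,0,0,0,5.8,-3,-1.9,0,0,0,0,5.8,-3,-1.9,0]
}}

```text
clock: 12.4
position: [0.5256, 0.1543, 0.1942]
ee_rot: [180.0, 0.1, 166.2]
contact_force: [2.5, -0.2, 3.5]
grip_width: 0.172
grasp_force: 59.5
```

Seated: there is 3.5 N of vertical contact. I release and rise.

>>> {"name": "play_rows", "arguments": {
  "rows": [0,0,0,0,0,0.1,45,0,0,0,0,0,0.1,45,0,0,0,0,0,0.1,45,0,0,0,0,0,0.1,45,0,0,0,0,0,0.1,45,0,0,0,0,0,2,45,0,0,0,0,0,4,45,0,0,0,0,0,7,45,0,0,0,0,0,10.5,45,0,0,0,0,0,13.5,45,0,0,0,0,0,13.5,45]
}}

```text
clock: 13.5
position: [0.5263, 0.1542, 0.3332]
ee_rot: [179.8, 0.3, 166.2]
contact_force: [1.3, -1.0, -0.8]
grip_width: 0.451
grasp_force: 0.0
```

>>> {"name": "play_rows", "arguments": {
  "rows": [0,0,0,2.5,-3.5,0,45,0,0,0,5,-7,0,45,0,0,0,7,-9.7,0,45,0,0,0,7,-9.7,0,45,0,0,0,7,-9.7,0,45,0,0,0,7,-9.7,0,45]
}}

```text
clock: 14.1
position: [0.5948, 0.0576, 0.3289]
ee_rot: [180.0, -0.1, 166.2]
contact_force: [0.7, 0.2, 0.2]
grip_width: 0.451
grasp_force: 0.0
```

```bash
python3 snap.py w7; python3 - <<'E'
from h import *
import pickle
c,s=pickle.load(open("pics/w7.pkl","rb"));im=cv2.imread("pics/w7.png");h=cv2.cvtColor(im,cv2.COLOR_BGR2HSV)
m=cv2.bitwise_or(cv2.inRange(h,(0,110,20),(9,255,255)),cv2.inRange(h,(170,110,20),(179,255,255)))
e=proj(c,[[.526,.1535,.228],[.526,.1535,.164]],1);print("expected px top/shoulder",e.round(1))
for n in("w2","w7"):
  cc,_=pickle.load(open(f"pics/{n}.pkl","rb"));H=cv2.cvtColor(cv2.imread(f"pics/{n}.png"),cv2.COLOR_BGR2HSV)
  m=cv2.bitwise_or(cv2.inRange(H,(0,110,20),(9,255,255)),cv2.inRange(H,(170,110,20),(179,255,255)))
  e=proj(cc,[[.526,.1535,.2]],1)[0].astype(int);k=big(m,(e[0]-35,e[1]-30,e[0]+35,e[1]+30))[0];x,y,w,hh=cv2.boundingRect(k)
  print(n,e,(x,y,w,hh),"tip est",plane(cc,[[x+w-8,y+hh/2-2]],.228,1))
# wedge silhouette in w7: all orange pixels
hh=big(cv2.inRange(h,(5,120,40),(18,255,255)),(430,30,540,170))[0];q=cv2.approxPolyDP(hh,.015*cv2.arcLength(hh,True),True)[:,0]
print("wedge px",q.tolist());print("z0",plane(c,q,0,1).round(4).tolist());print("z24",plane(c,q,.024,1).round(4).tolist())
print("cam",c["extrinsics"][:3,3])
E
```

```text
14.1 [0.5948 0.0576 0.3289] [ 1.8000e+02 -5.0000e-02  1.6623e+02] [ 0.6 -0.5 -0.2 -0.1  0.1  0. ]
expected px top/shoulder [[422.3  88.9]
 [401.2  91.4]]
w2 [412  88] (389, 77, 43, 27) tip est [[0.52716441 0.15407911 0.228     ]]
w7 [411  90] (388, 76, 43, 27) tip est [[0.52500987 0.15432935 0.228     ]]
wedge px [[474, 49], [459, 58], [496, 139], [507, 132], [492, 81]]
z0 [[0.4807, 0.3334, -0.0], [0.4923, 0.3026, -0.0], [0.6314, 0.3468, -0.0], [0.6235, 0.3711, -0.0], [0.5358, 0.3555, 0.0]]
z24 [[0.4828, 0.3199, 0.024], [0.4938, 0.2908, 0.024], [0.6256, 0.3326, 0.024], [0.6182, 0.3556, 0.024], [0.535, 0.3409, 0.024]]
cam [0.52095963 0.07611534 0.45779624]
```

The brush hangs as before. I move the camera over the wedge for a vertical view.

>>> {"name": "play_rows", "arguments": {
  "rows": [0,0,0,0.6,4.3,0,45,0,0,0,1.2,8.6,0,45,0,0,0,1.8,13,0,45,0,0,0,2.4,17.3,0,45,0,0,0,3,21.6,0,45,0,0,0,3.5,25.2,0,45,0,0,0,3.5,25.2,0,45,0,0,0,3.5,25.2,0,45,0,0,0,3.5,25.2,0,45]
}}

```text
clock: 15.05
position: [0.6299, 0.3086, 0.3295]
ee_rot: [-180.0, 0.0, 166.2]
contact_force: [0.8, -0.4, -0.4]
grip_width: 0.448
grasp_force: 0.0
```

```bash
python3 snap.py w8; python3 - <<'E'
from h import *
import pickle
c,s=pickle.load(open("pics/w8.pkl","rb"));im=cv2.imread("pics/w8.png");h=cv2.cvtColor(im,cv2.COLOR_BGR2HSV)
e=proj(c,[[.488,.314,.012],[.63,.352,.0]],1);print(e.round(0));x0,y0=(e.min(0)-40).astype(int);x1,y1=(e.max(0)+40).astype(int)
m=cv2.inRange(h,(5,120,30),(18,255,255))
for k in big(m,(max(x0,0),max(y0,0),x1,y1))[:2]:
  q=cv2.approxPolyDP(k,.015*cv2.arcLength(k,True),True)[:,0];print(cv2.contourArea(k),q.tolist())
  for z in(0,.024):print(z,plane(c,q,z,1).round(4)[:,:2].tolist())
  for z in(0,.012,.024):
    P=plane(c,k.reshape(-1,2),z,1);r=cv2.minAreaRect((P[:,:2]*1000).astype(np.float32));print(z,r)
print("cam",c["extrinsics"][:3,3])
E
```

```text
15.05 [0.6299 0.3086 0.3295] [-179.99    0.    166.21] [-0.8 -0.3 -0.1 -0.  -0.   0.1]
[[300.  60.]
 [349. 147.]]
1860.5 [[304, 54], [291, 63], [342, 149], [358, 141]]
0 [[0.4789, 0.3207], [0.4872, 0.2992], [0.63, 0.3413], [0.6237, 0.3673]]
0.024 [[0.4829, 0.3211], [0.4908, 0.3007], [0.6261, 0.3405], [0.6201, 0.3652]]
0 ((555.1688842773438, 333.3509826660156), (153.43487548828125, 28.664356231689453), 16.519508361816406)
0.012 ((555.18994140625, 333.18975830078125), (149.4178924560547, 27.913894653320312), 16.519495010375977)
0.024 ((555.2109985351562, 333.0284729003906), (145.40098571777344, 27.163471221923828), 16.519502639770508)
cam [0.55597237 0.32719163 0.45836246]
```

The wedge centre is (0.5568, 0.3337) with yaw 16.5°, and it measures 149×28 mm, as given. I grasp 50 mm behind its middle, at (0.509, 0.3195).

>>> {"name": "play_rows", "arguments": {
  "rows": [0,0,0.14,-4,0.4,-2,60,0,0,0.28,-8,0.8,-5,60,0,0,0.42,-12.1,1.1,-9,60,0,0,0.529,-12.1,1.1,-13,60,0,0,0.529,-12.1,1.1,-17,60,0,0,0.529,-12.1,1.1,-20,60,0,0,0.529,-12.1,1.1,-23,60,0,0,0.529,-12.1,1.1,-23,60,0,0,0.529,-12.1,1.1,-23,60]
}}

```text
clock: 16.0
position: [0.5098, 0.3195, 0.1001]
ee_rot: [180.0, 0.0, -163.5]
contact_force: [1.2, 0.4, -0.0]
grip_width: 0.603
grasp_force: 0.0
```

```bash
python3 snap.py w9; python3 - <<'E'
from h import *
import pickle
c,s=pickle.load(open("pics/w9.pkl","rb"));im=cv2.imread("pics/w9.png");h=cv2.cvtColor(im,cv2.COLOR_BGR2HSV)
e=proj(c,[[.4849,.3124,.024],[.6287,.355,.0]],1);print(e.round(0))
m=cv2.inRange(h,(5,120,30),(18,255,255))
k=big(m,(230,60,420,330))[0];print(cv2.contourArea(k),cv2.boundingRect(k))
q=cv2.approxPolyDP(k,.015*cv2.arcLength(k,True),True)[:,0];print(q.tolist());print(plane(c,q,.024,1).round(4)[:,:2].tolist())
E
```

```text
16.0 [0.5098 0.3195 0.1001] [ 1.8000e+02  1.0000e-02 -1.6354e+02] [ 0.3 -1.6 -1.1  0.1  0.1 -0. ]
[[320. 177.]
 [321. 325.]]
5367.5 (300, 171, 40, 157)
[[303, 171], [306, 325], [335, 326], [339, 176]]
[[0.4842, 0.2999], [0.6121, 0.3369], [0.6062, 0.3611], [0.4806, 0.3243]]
```

Centred (columns 303–339 about 321). I descend and grip.

>>> {"name": "play_rows", "arguments": {
  "rows": [0,0,0,0,0,-3,60,0,0,0,0,0,-6,60,0,0,0,0,0,-8.1,60,0,0,0,0,0,-8.1,60,0,0,0,0,0,-8.1,0,0,0,0,0,0,-8.1,0,0,0,0,0,0,-8.1,0,0,0,0,0,0,-8.1,0,0,0,0,0,0,-8.1,0,0,0,0,0,0,-8.1,0]
}}

```text
clock: 17.05
position: [0.5104, 0.3205, 0.0207]
ee_rot: [180.0, 0.2, -163.5]
contact_force: [-1.1, 0.0, 7.4]
grip_width: 0.313
grasp_force: 60.9
```

The reach is tight near the mould with this grip: TCP radius is about 0.43 at the slot mouth. I'll regrip 17 mm further forward and slightly higher.

>>> {"name": "play_rows", "arguments": {
  "rows": [0,0,0,0,0,0.2,55,0,0,0,0,0,0.2,55,0,0,0,0,0,0.2,55,0,0,0,0.8,0.24,0.2,55,0,0,0,1.6,0.45,0.2,55,0,0,0,1.6,0.45,0.2,55,0,0,0,1.6,0.45,0.2,0,0,0,0,1.6,0.45,0.2,0,0,0,0,1.6,0.45,0.2,0,0,0,0,1.6,0.45,0.2,0,0,0,0,1.6,0.45,0.2,0]
}}

```text
clock: 18.15
position: [0.5252, 0.3245, 0.0204]
ee_rot: [180.0, -0.0, -163.5]
contact_force: [-0.3, -0.7, 2.4]
grip_width: 0.308
grasp_force: 60.2
```

```bash
python3 snap.py w10; python3 - <<'E'
from h import *
import pickle
c,s=pickle.load(open("pics/w10.pkl","rb"));im=cv2.imread("pics/w10.png");h=cv2.cvtColor(im,cv2.COLOR_BGR2HSV)
m=cv2.inRange(h,(5,120,20),(18,255,255))
k=big(m,(230,30,420,300))[0];print(cv2.boundingRect(k),s["grip_width"],s["contact_force"],s["q"].round(0))
k=k[:,0];t=k[k[:,1]<k[:,1].min()+4];print(t.mean(0))
P=plane(c,[[(t[:,0].min()+t[:,0].max())/2,k[:,1].min()]],.024,1)[0];print("rear",P,np.linalg.norm(P[:2]-s["position"][:2]))
E
```

```text
18.15 [0.5252 0.3245 0.0204] [ 1.8000e+02 -1.0000e-02 -1.6348e+02] [-0.  -0.  -0.   0.  -0.   0.1]
(291, 174, 64, 126) 0.3083652535325387 [-0.28905867 -0.65238899  2.440994  ] [ 26.  44. 100.   0.  36. -81.]
[322.         174.22033898]
rear [0.48021528 0.31217559 0.024     ] 0.04664981721677246
```

>>> {"name": "play_rows", "arguments": {
  "rows": [0,0,0,0,0,2,0,0,0,0,0,0,6,0,0,0,0,0,0,11,0,0,0,0,0,0,16,0,0,0,0,0,0,21,0,0,0,0,0,0,25,0,0,0,-0.1,-0.7,-4,27,0,0,0,-0.2,-1.4,-8.5,27,0,0,0,-0.3,-2.1,-13,27,0,0,0,-0.4,-2.8,-17.5,27,0,0,0,-0.424,-3.5,-22,27,0]
}}

```text
clock: 19.3
position: [0.4895, 0.103, 0.2903]
ee_rot: [180.0, -0.0, 172.0]
contact_force: [1.4, -1.0, -0.1]
grip_width: 0.316
grasp_force: 59.8
```

>>> {"name": "play_rows", "arguments": {
  "rows": [0,0,0,-0.7,-4.5,0,0,0,0,0,-1.4,-9,0,0,0,0,0,-2.1,-13.5,0,0,0,0,0,-2.8,-18,0,0,0,0,0,-3.5,-22,0,0,0,0,0,-4,-25.5,0,0,0,0,0,-4,-25.5,0,0,0,0,0,-4,-25.5,0,0]
}}

```text
clock: 20.1
position: [0.45, -0.1508, 0.2901]
ee_rot: [180.0, -0.0, 172.1]
contact_force: [-0.7, 0.2, -0.7]
grip_width: 0.308
grasp_force: 59.8
```

>>> {"name": "play_rows", "arguments": {
  "rows": [0,0,0,-2,0,-4,0,0,0,0,-4,-0.1,-8,0,0,0,0,-4,-0.1,-12,0,0,0,0,-4,-0.1,-16,0,0,0,0,-4,-0.1,-19,0,0,0,0,-4,-0.1,-21,0,0,0,0,-4,-0.1,-21,0,0,0,0,-4,-0.1,-21,0]
}}

```text
clock: 20.9
position: [0.4106, -0.1508, 0.0807]
ee_rot: [180.0, -0.0, 172.3]
contact_force: [-0.7, -0.2, -1.0]
grip_width: 0.314
grasp_force: 59.8
```

```bash
python3 snap.py w11; python3 - <<'E'
from h import *
import pickle
c,s=pickle.load(open("pics/w11.pkl","rb"));im=cv2.imread("pics/w11.png");h=cv2.cvtColor(im,cv2.COLOR_BGR2HSV)
R=np.array([[.9907,.1357],[-.1357,.9907]]);M=np.array([.615,-.180])
W=lambda x,y,z:np.r_[M+R@[x,y],z]
for nm,p in dict(fl=W(-.09,.075,.092),fr=W(-.09,-.075,.092),bl=W(-.09,.075,.012),br=W(-.09,-.075,.012),sl=W(-.09,.02,.043),sr=W(-.09,-.02,.043)).items():print(nm,proj(c,p,1).round(1))
# intensity profile across slot at mid-height 47.5mm and 60mm above
for z in(.0475,.056):
  v=[int(h[tuple(proj(c,W(-.0905,y/1000,z),1)[0][::-1].round().astype(int))][2]) for y in range(-40,41,3)];print(z,v)
# edges of front face top: profile along x at several y across top edge
for y in(-.06,-.045,.045,.06):print(y,[h[tuple(proj(c,W(-.09+x/1000,y,.092),1)[0][::-1].round().astype(int))].tolist()[1:] for x in range(-12,13,2)])
for x in(-.085,-.08):
  for sgn in(-1,1):print(x,sgn,[h[tuple(proj(c,W(x,sgn*(.075+d/1000),.092),1)[0][::-1].round().astype(int))].tolist()[1:] for d in range(-8,9,2)])
# orange wedge tip
k=big(cv2.inRange(h,(5,120,20),(18,255,255)),(250,30,400,400))
for q in k[:3]:print("orange",cv2.contourArea(q),cv2.boundingRect(q))
E
```

```text
20.9 [ 0.4106 -0.1508  0.0807] [ 1.7998e+02 -3.0000e-02  1.7229e+02] [-0.3 -1.7 -0.6  0.1  0.  -0.2]
fl [[426.9 411.9]]
fr [[210.3 411.2]]
bl [[404.3 339. ]]
br [[233.8 338.7]]
sl [[344.3 368.5]]
sr [[293.2 368.3]]
0.0475 [38, 39, 38, 37, 38, 33, 37, 37, 37, 40, 38, 38, 39, 38, 38, 37, 37, 38, 38, 38, 36, 39, 36, 35, 38, 37, 38]
0.056 [39, 38, 37, 37, 38, 38, 38, 37, 37, 37, 37, 37, 37, 38, 37, 37, 37, 38, 38, 37, 38, 39, 36, 36, 37, 36, 37]Traceback (most recent call last):
  File "<stdin>", line 11, in <module>
IndexError: index 405 is out of bounds for axis 0 with size 400
```

```bash
python3 - <<'E'
from h import *
c=robot.calibration("scene");im=robot.grab_frame("scene");cv2.imwrite("pics/s2.png",im);h=cv2.cvtColor(im,cv2.COLOR_BGR2HSV)
R=np.array([[.9907,.1357],[-.1357,.9907]]);M=np.array([.615,-.180])
W=lambda x,y,z:np.r_[M+R@[x,y],z]
o=cv2.cvtColor(cv2.imread("pics/scene0.png"),cv2.COLOR_BGR2HSV)
print("slot proj",[proj(c,W(-.09,y,z))[0].round(1).tolist() for y in(-.02,.02) for z in(.043,.052)])
print(o[238:254,336:354,2])
s=robot.sense();p=s["position"];d=R@[.105,0];print("tip pred",proj(c,[p[0]+d[0],p[1]+d[1],p[2]-.0204+.002]),"rear",proj(c,[p[0]-d[0]*.43,p[1]-d[1]*.43,p[2]-.0084]))
for q in big(cv2.inRange(h,(3,110,20),(18,255,255)),(290,190,350,280))[:3]:print("orange",cv2.contourArea(q),cv2.boundingRect(q),q[:,0][q[:,0,0].argmax()])
E
```

```text
slot proj [[346.6, 249.5], [346.7, 246.9], [340.7, 242.4], [340.8, 239.9]]
[[ 65  66  76  71  70  75  81  71  75  73  71  77 109 139 164 173 182 187]
 [ 67  75  74  70  74  76  72  74  73  73  72  75  79 108 141 159 174 189]
 [ 70  79  70  75  74  76  76  76  76  79  70  76  72  76 103 136 169 180]
 [ 68  72  72  72  73  78  83  74  73  77  70  76  72  71  78 109 141 166]
 [ 69  73  71  75  76  82  81  72  74  77  72  74  76  73  67  79 109 150]
 [ 75  71  73  71  74  87  68  60  64  76  82  70  72  77  72  73  80 121]
 [ 79  69  74  76  79  81  61  52  52  74  74  75  75  75  72  68  72  84]
 [116  72  73  74  70  72  67  65  55  67  73  77  72  79  74  78  70  78]
 [159  94  67  73  68  70  74  76  69  57  66  76  71  70  74  68  75  71]
 [182 125  82  71  69  75  70  74  74  61  54  67  70  74  74  69  74  76]
 [196 163 128  85  71  71  71  72  71  67  61  54  67  74  73  76  73  73]
 [192 188 165 127  81  63  72  75  69  77  77  66  68  80  74  73  72  75]
 [180 194 191 165 114  76  67  72  70  75  85  76  82  74  79  74  76  75]
 [154 189 197 190 163 105  74  71  72  73  79  86  81  74  76  73  76  77]
 [118 167 197 200 189 145  97  69  71  75  74  77  77  75  74  69  77  77]
 [ 89 134 182 199 196 178 131  91  67  74  72  70  78  74  71  78  74  75]]
tip pred [[340.24745105 240.80936329]] rear [[291.275247   249.09692637]]
orange 244.0 (313, 238, 37, 32) [349 269]
orange 114.0 (291, 240, 14, 14) [304 251]
orange 45.0 (290, 207, 7, 13) [296 218]
```

```bash
python3 - <<'E'
from h import *
a=cv2.imread("pics/scene0.png").astype(int);b=cv2.imread("pics/s2.png");h=cv2.cvtColor(b,cv2.COLOR_BGR2HSV)
np.set_printoptions(linewidth=250)
print("cols 318..351 hue/sat of s2; rows 232..254")
for y in range(230,256):print(y,' '.join(f"{'W' if (h[y,x,0]<=17 and h[y,x,1]>110) else '.'}" for x in range(286,352)))
print("V");print(h[236:254,326:352,2])
E
```

```text
cols 318..351 hue/sat of s2; rows 232..254
230 . . . . . . . . . . . . . . . . . . . . . . . . . . . . . . . . . . . . . . . . . . . . . . . . . . . . . . . . . . . . . . . . . .
231 . . . . . . . . . . . . . . . . . . . . . . . . . . . . . . . . . . . . . . . . . . . . . . . . . . . . . . . . . . . . . . . . . .
232 . . . . . . . . . . . . . . . . . . . . . . . . . . . . . . . . . . . . . . . . . . . . . . . . . . . . . . . . . . . . . . . . . .
233 . . . . . . . . . . . . . . . . . . . . . . . . . . . . . . . . . . . . . . . . . . . . . . . . . . . . . . . . . . . . . . . . . .
234 . . . . . . . . . . . . . . . . . . . . . . . . . . . . . . . . . . . . . . . . . . . . . . . . . . . . . . . . . . . . . . . . . .
235 . . . . . . . . . . . . . . . . . . . . . . . . . . . . . . . . . . . . . . . . . . . . . . . . . . . . . . . . . . . . . . . . . .
236 . . . . . . . . . . . . . . . . . . . . . . . . . . . . . . . . . . . . . . . . . . . . . . . . . . . . . . . . . . . . . . . . . .
237 . . . . . . . . . . . . . . . . . . . . . . . . . . . . . . . . . . . . . . . . . . . . . . . . . . .
[... 3707 characters left out ...]
  96  82  83  90  86  88  87  70  66  74  88  90  86  86]
 [159 171 178 186 187 162 118 163 219 237 227 187 141 103  82  83  84  85  85  79  69  69  83  87  84  89]
 [190 199 200 203 200 185 126 119 169 211 220 215 190 147  95  75  78  86  84  88  89  72  83  89  86  91]
 [196 196 198 202 207 197 164 125 119 169 207 222 217 189 131  87  82  82  83  91  95  96  92  92  86  82]
 [194 193 196 201 202 203 195 168 120 121 177 215 226 219 181 121  86  83  84  85  92  97  92  86  88  88]
 [195 194 196 196 201 202 202 196 162 114 135 193 225 231 217 170 110  84  80  81  83  86  90  85  85  86]
 [196 197 194 195 197 198 201 204 184 123  99 157 209 221 224 205 153 104  80  79  88  86  84  84  86  82]]
```

>>> {"name": "play_rows", "arguments": {
  "rows": [0,0,0,0,-0.4,-0.7,0,0,0,0,0,-0.4,-1.5,0,0,0,0,0,-0.4,-1.5,0,0,0,0,0,-0.4,-1.5,0]
}}

```text
clock: 21.4
position: [0.4102, -0.1555, 0.0652]
ee_rot: [180.0, -0.0, 172.2]
contact_force: [0.6, -0.3, -0.9]
grip_width: 0.313
grasp_force: 59.8
```

>>> {"name": "play_rows", "arguments": {
  "rows": [0,0,0,0.4,-0.05,0,0,0,0,0,0.8,-0.11,0,0,0,0,0,1.2,-0.16,0,0,0,0,0,1.5,-0.2,0,0,0,0,0,1.8,-0.25,0,0,0,0,0,1.8,-0.25,0,0]
}}

```text
clock: 22.0
position: [0.4287, -0.1581, 0.0653]
ee_rot: [-180.0, 0.0, 172.2]
contact_force: [0.3, -0.6, 0.7]
grip_width: 0.313
grasp_force: 59.8
```

No contact yet, with the tip about 6 mm in. I go on a little, then lower to the slot floor.

>>> {"name": "play_rows", "arguments": {
  "rows": [0,0,0,0.3,-0.04,0,0,0,0,0,0.5,-0.07,-0.05,0,0,0,0,0.5,-0.07,-0.1,0,0,0,0,0.5,-0.07,-0.15,0,0,0,0,0.5,-0.07,-0.17,0,0,0,0,0.5,-0.07,-0.17,0]
}}

```text
clock: 22.6
position: [0.4332, -0.1587, 0.0636]
ee_rot: [180.0, -0.0, 172.2]
contact_force: [0.6, -0.1, -0.7]
grip_width: 0.31
grasp_force: 59.8
```

>>> {"name": "play_rows", "arguments": {
  "rows": [0,0,0,0,0,-0.05,0,0,0,0,0,0,-0.1,0,0,0,0,0,0,-0.15,0,0,0,0,0,0,-0.15,0]
}}

```text
clock: 23.0
position: [0.4332, -0.1587, 0.0622]
ee_rot: [180.0, 0.0, 172.2]
contact_force: [-1.8, 0.5, 4.0]
grip_width: 0.316
grasp_force: 60.3
```

>>> {"name": "play_rows", "arguments": {
  "rows": [0,0,0,0.2,-0.03,0.05,0,0,0,0,0.4,-0.05,0.05,0,0,0,0,0.6,-0.08,0.05,0,0,0,0,0.8,-0.11,0.05,0,0,0,0,0.8,-0.11,0.05,0]
}}

```text
clock: 23.5
position: [0.4418, -0.1599, 0.0626]
ee_rot: [-180.0, 0.0, 172.2]
contact_force: [1.0, 1.5, 2.6]
grip_width: 0.315
grasp_force: 60.1
```

>>> {"name": "play_rows", "arguments": {
  "rows": [0,0,0,0.1,-0.01,0,0,0,0,0,0.2,-0.03,0,0,0,0,0,0.2,-0.03,0,0]
}}

```text
clock: 23.8
position: [0.443, -0.1599, 0.0626]
ee_rot: [180.0, -0.0, 172.2]
contact_force: [-3.6, -0.0, 3.0]
grip_width: 0.312
grasp_force: 60.3
```

>>> {"name": "play_rows", "arguments": {
  "rows": [0,0,0,0.1,-0.01,0,0,0,0,0,0.2,-0.03,0,0,0,0,0,0.2,-0.03,0,0]
}}

```text
clock: 24.1
position: [0.4443, -0.1599, 0.0625]
ee_rot: [179.9, -0.1, 172.2]
contact_force: [-7.8, 1.3, 5.5]
grip_width: 0.316
grasp_force: 60.6
```

>>> {"name": "play_rows", "arguments": {
  "rows": [0,0,0,0.1,-0.01,0,0,0,0,0,0.2,-0.03,0,0,0,0,0,0.2,-0.03,0,0]
}}

```text
clock: 24.4
position: [0.4459, -0.1601, 0.0624]
ee_rot: [179.9, -0.2, 172.2]
contact_force: [-9.9, 1.2, 5.2]
grip_width: 0.315
grasp_force: 60.7
```

>>> {"name": "play_rows", "arguments": {
  "rows": [0,0,0,0.1,-0.01,0,0,0,0,0,0.2,-0.03,0,0,0,0,0,0.2,-0.03,0,0]
}}

```text
clock: 24.7
position: [0.4478, -0.1603, 0.0624]
ee_rot: [179.9, -0.2, 172.2]
contact_force: [-9.2, 2.0, 6.6]
grip_width: 0.314
grasp_force: 60.7
```

Force onset at TCP x ≈ 0.4435 matches the predicted 22.5 mm depth. 5 mm of lift needs about 22 mm past that.

>>> {"name": "play_rows", "arguments": {
  "rows": [0,0,0,0.15,-0.02,0,0,0,0,0,0.3,-0.04,0,0,0,0,0,0.45,-0.06,0,0,0,0,0,0.6,-0.08,0,0,0,0,0,0.75,-0.1,0,0,0,0,0,0.9,-0.12,0,0,0,0,0,1.05,-0.14,0,0,0,0,0,1.2,-0.16,0,0,0,0,0,1.3,-0.18,0,0,0,0,0,1.3,-0.18,0,0,0,0,0,1.3,-0.18,0,0]
}}

```text
clock: 25.8
position: [0.4606, -0.162, 0.0625]
ee_rot: [179.9, -0.2, 172.2]
contact_force: [-10.8, 1.4, 8.7]
grip_width: 0.315
grasp_force: 61.0
```

```bash
python3 - <<'E'
from h import *
c=robot.calibration("scene")
s=robot.sense();print(s["position"],s["contact_force"])
b=np.mean([robot.grab_frame("scene").astype(float) for _ in range(4)],0);cv2.imwrite("pics/s3.png",b)
o=cv2.imread("pics/scene0.png");o2=cv2.imread("pics/s2.png")
R=np.array([[.9907,.1357],[-.1357,.9907]]);M=np.array([.615,-.1825]);W=lambda x,y,z:np.r_[M+R@[x,y],z]
# vertical row profile through front-top edge and far-top edge; subpixel edge by max gradient centroid
g=[cv2.cvtColor(i.astype(np.uint8),cv2.COLOR_BGR2GRAY).astype(float) for i in (o,o2,b)]
for nm,x,dz in(("front",-.09,.005),):
  for y in(-.065,-.05,-.035,-.02,0.,):
    p0=proj(c,W(x,y,.092))[0];p1=proj(c,W(x,y,.097))[0];u=int(round(p0[0]));v=int(round(p0[1]));r=[]
    for G in g:
      col=G[v-9:v+9,u-1:u+2].mean(1);d=np.abs(np.diff(col));k=d.argmax();sl=slice(max(k-2,0),k+3);r.append(v-9+.5+(d[sl]*np.arange(len(d))[sl]).sum()/d[sl].sum())
    print(nm,y,p0.round(1),"5mm lift px",(p1-p0).round(2),"edge rows",np.round(r,2))
E
```

```text
[ 0.46060158 -0.16204274  0.0624997 ] [-10.78094788   1.43925799   8.7048558 ]
front -0.065 [355.  243.6] 5mm lift px [ 0.08 -1.53] edge rows [245.27 245.26 243.2 ]
front -0.05 [352.5 240.8] 5mm lift px [ 0.07 -1.52] edge rows [241.57 241.49 239.45]
front -0.035 [350.1 238.1] 5mm lift px [ 0.07 -1.51] edge rows [239.37 239.41 237.43]
front -0.02 [347.7 235.5] 5mm lift px [ 0.06 -1.5 ] edge rows [237.41 237.44 235.38]
front 0.0 [344.6 232.1] 5mm lift px [ 0.06 -1.48] edge rows [233.7  233.66 231.53][ WARN:0@2.388] global loadsave.cpp:1063 imwrite_ Unsupported depth image for selected encoder is fallbacked to CV_8U.
```

Lift is now about 3.2–5 mm (edge shift −2.05 px; depth past onset gives 3.8). I advance 4 mm more to centre the range.

>>> {"name": "play_rows", "arguments": {
  "rows": [0,0,0,0.1,-0.01,0,0,0,0,0,0.2,-0.03,0,0,0,0,0,0.3,-0.04,0,0,0,0,0,0.4,-0.05,0,0,0,0,0,0.4,-0.05,0,0,0,0,0,0.4,-0.05,0,0,0,0,0,0.4,-0.05,0,0,0,0,0,0.4,-0.05,0,0,0,0,0,0.4,-0.05,0,0]
}}

```text
clock: 26.9
position: [0.4646, -0.1626, 0.0625]
ee_rot: [179.9, -0.2, 172.2]
contact_force: [-11.3, 1.6, 8.3]
grip_width: 0.309
grasp_force: 61.0
```

```bash
python3 - <<'E'
from h import *
from scipy.optimize import least_squares
c=robot.calibration("scene")
s=robot.sense();print(s["position"],s["contact_force"],s["grasp_force"])
b=np.mean([robot.grab_frame("scene").astype(float) for _ in range(4)],0).astype(np.uint8);cv2.imwrite("pics/s4.png",b)
o=cv2.imread("pics/scene0.png")
R=np.array([[.9907,.1357],[-.1357,.9907]]);M=np.array([.615,-.1825]);W=lambda x,y,z:np.r_[M+R@[x,y],z]
g=[cv2.cvtColor(i,cv2.COLOR_BGR2GRAY).astype(float) for i in (o,b)]
def sh(x,y,z):
  p=proj(c,W(x,y,z))[0];u,v=int(round(p[0])),int(round(p[1]));r=[]
  for G in g:
    col=G[v-8:v+9,u-1:u+2].mean(1);d=np.abs(np.diff(col));k=d.argmax();sl=slice(max(k-2,0),k+3);r.append((d[sl]*np.arange(len(d))[sl]).sum()/d[sl].sum())
  return r[1]-r[0]
def pred(L,px,P,t):  # vertical shift at fixed column of edge (dir t, mould xy) after pivot+push
  a=L/.18
  def mv(q):
    dx,z=q[0]-.09,q[2]-.052;return np.array([.09+dx*np.cos(a)+z*np.sin(a)+px,q[1],.052-dx*np.sin(a)+z*np.cos(a)])
  A=proj(c,W(*P))[0];B=proj(c,W(*mv(P)))[0];C=proj(c,W(*mv(P+.01*t)))[0];e=C-B
  return B[1]-e[1]/e[0]*(B[0]-A[0])-A[1]
pts=[(np.array([-.09,y,.092]),np.array([0,1.,0])) for y in(-.065,-.05,-.035,-.02,0,.03)]+[(np.array([x,-.075,.092]),np.array([1.,0,0])) for x in(-.07,-.045,-.02,.01,.04,.065)]
m=np.array([sh(*P) for P,_ in pts]);print(m.round(2))
f=least_squares(lambda v:[pred(v[0],v[1],*q)-k for q,k in zip(pts,m)],[.004,0],x_scale=1e-3,loss="soft_l1",f_scale=.1);print("lift mm, push mm",f.x*1000,"res",np.round(f.fun,2))
E
```

```text
[ 0.46458605 -0.16255545  0.06253522] [-11.34956505   1.59864379   8.32966562] 61.01590275764465
[-2.74 -2.16 -2.1  -2.89 -2.09 -3.28 -1.1  -1.03 -0.77 -0.61 -0.41 -0.06]
lift mm, push mm [4.2493432 1.6070018] res [ 0.23 -0.32 -0.35  0.47 -0.3   0.94 -0.06  0.06 -0.02  0.04  0.05 -0.13]
```

The edge fit gives a lift of 4.2 mm and a push of 1.6 mm, which matches the peg play. The depth gives 4.7 mm. Both are well inside 3–7.2 mm, so I hand in.

```bash
python3 -c "
from plant import robot
print(robot.close_job())"
```

```text
the job is handed in; nothing more can be done
None
```

I handed the job in at about 27 s, with no verdict returned: the hole was brushed twice, the brush was hung back in its stand, and the gripped wedge is holding the upper half's edge up by an estimated 4–5 mm.

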